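Unlatch the bench hopper and set its stiff slide gate

ROBOT

A 6-joint arm with a two-finger parallel gripper is mounted at the origin on a cart in front of the work surface, level with it; the furniture and walls round the work are solid. World frame = base frame: x ahead of the robot, y to its left, z up, the work surface at z = 0. Lengths are in mm, angles in degrees, forces in N, time in s.
With the tool pointing down it reaches from about 350 to 850 mm from the base axis. Payload 8.1 kg.
Tool frame: the origin (TCP) lies midway between the tips of the shut fingers; the grasp point (between the pads) lies 19 mm behind it; z points along the fingers, y is the line along which they close (so a half turn about z gives the same grasp; the last joint's range is limited). The gripper opens to 85 mm and grips with 20 to 120 N. Pads are 22 mm wide; open, the fingers measure 114 mm over their backs; the gripper's body (76 mm by 85 mm) begins 54 mm behind the grasp point. The pads swing forward as they close: fully open they stand 13 mm farther back than shut.
Start: joints at [-71.299, 7.471, 85.268, -0, 87.261, -4.893], TCP at [240.176, -549.837, 231.292] pointing down, gripper open.
Joint ranges: [-169.43, 169.43], [-51.17, 129.36], [1.28, 143.12], [-76.62, 256.62], [0, 156.53], [-152.29, 152.29]. Speed limits (degrees/s): [136.94, 136.94, 159.86, 180, 180, 180].

INTERFACE

Orientations are given as [roll, pitch, yaw] about the fixed x, y, z axes, in that order (R = Rz(yaw) Ry(pitch) Rx(roll)).
In Python, from bench import r gives the robot as it stands.
- The arm moves only by the tool steer_hand, called after "Call:" by a JSON object that holds its "fn" and its "kwargs", one argument or row to a line. Schema: {"type":"object","properties":{"ticks":{"type":"array","items":{"type":"array","items":{"type":"array","items":{"type":"number"},"minItems":7,"maxItems":7},"minItems":1,"maxItems":8},"minItems":1,"maxItems":1},"grip_force":{"type":"number"},"only":{"type":"string"},"quiet":{"type":"boolean"},"lines":{"type":"string"}},"required":["ticks"],"additionalProperties":false}. ticks is a list that holds a single list of rows (three levels of brackets), with 1 to 8 rows, each of 7 numbers: a rotation vector rx, ry, rz in degrees, then dx, dy, dz in mm, then the finger opening in mm; each row is the pose to reach, as a shift and turn from the pose commanded when the call began, along the tool's axes at that moment; what a row does not reach only later rows make up. A row lasts 1/8 s, in which the tool goes at most 62.5 mm and 10.7 degrees, less where a joint would pass 70% of its speed; a pose out of reach is approached as far as the arm can. The fingers move at their own pace and stop on an object; grip_force is the grip in N (left out, the last holds). Time passes only in rows, so rows that do not move let the fingers close. The tool returns the time, the measured TCP pose, the force, the opening and the grip force at its end. only (a regular expression) keeps the lines of the reply that match it, lines (a string "A,B") keeps lines A to B, and quiet returns only ok. Input that does not fit is refused with a message, and nothing moves.
- r.sense(): the state, without advancing time (a new reading comes with each control period).
- r.snapshot(name): name is "scene" or "top" or "wrist"; returns a dict with "pixels" (480x640x3 uint8, blue, green, red), "fx", "fy", "cx", "cy" (pixels), "pose" (4x4, takes a point from camera to world coordinates). Camera axes: x right, y up, looking along -z (the intrinsics and any distortion apply to the point x, -y, -z); pixel columns grow to the right and rows downward; lengths in mm; the calibration is good to about 2 mm. A picture is of the moment at which its call begins. There is no depth.
- r.hand_in(): hands the job in; it is judged then, once.
The state is a dict: "time": time; "joint_pos": joint angles; "qd": joint speeds; "joint_efforts": joint torques, N m; "tool_pos": TCP position; "tcp_rot": TCP orientation; "ft_force": force on the tool from outside, world axes, zero at the start; "wrist_torque": the same for the moment, N m; "finger_gap": finger opening in mm; "grip_force": force on a finger pad.
Only numpy, scipy, OpenCV 4.12 (cv2) and the standard library are available. Lean on these libraries where they do the work, as an engineer would, in place of code of your own. Each camera call takes 0.05 s, during which the arm holds its last target. There are 200 camera calls.

TASK

Make the small steel feed hopper ready to dose: lift the red-ended lever of the draw latch on its side up past centre, so that it swings over and its wire bail drops off the gate, then pull the slide gate by its red grip until it stands 50 mm open, with the red line across the gate at the front edge of the frame. The gate is stiff and the grip has some free play before it takes the gate along; never open the gate beyond 60 mm. Leave the dish under the outlet and everything else where it stands, and let go at the end.

Things in the scene. Friction and masses are not known exactly. Their poses are not given: they have to be found in the camera images.
- hopper: Fixed bench hopper. Grey base 170 x 150 x 10 mm, four legs, aluminium gate frame (z 90 to 116, y +-65, front end at x = -85 mm), steel funnel above: mouth x -115 to +80, y +-55, rim top z = 266 mm; its front wall slants from x = -34 (z 116) to -111 (z 262). Origin: under the outlet's centre, on the worktop; x from the hopper's front to its back, y to its left, z up.
- gate (a joint): Opening of the slide gate, m: 0 shut, grows as it is pulled towards hopper -x, end stop 0.085. Drags with a steady 8 to 20 N, different each time, and stays where left. Steel blade 98 mm wide with black cross lines every 10 mm and a red one that meets the frame's front edge at 50 mm. Locked while the latch's wire bail hangs on the lug at the right end of its crosshead.
- gate_edge (a point): Middle of the front face of the gate's dark crosshead bar (moves with the gate): at x = -101, y = 0, z = 108 mm of the hopper when shut. Bar top z = 115 mm.
- grip_point (a point): In the gate's red grip, z = 145 mm: upright plate 44 mm long (hopper x), 14 thick (hopper y: pinch it so), z 122 to 164. It slides loosely (about 1 N) on two pins, 0 to 12 mm before it takes the gate along; pushed in, the point is 11 mm in front of gate_edge, pulled out 23. Its start differs. The funnel's mouth is over it: lean the tool's body 25 to 45 degrees out to hopper -x.
- latch (a joint): Lever of the over-centre draw latch, rad: 0 closed, lying towards the hopper's back; it turns up and over to the front, centre at 0.75, open stop 1.8. A spring holds it closed (about 4 N at the red end) and past centre swings it on to the stop by itself; past about 0.9 the bail is off the gate. Axis along hopper y through x = -55, y = -140, z = 100 mm.
- latch_knob (a point): Middle of the lever's red end: a cylinder 22 mm across, 28 mm long along hopper y (pinch its two end faces; it can turn between the fingers). 87 mm from the lever's axis; closed it is 86 mm behind and 12 mm above the axis: x = +31, y = -140, z = 112 mm of the hopper. Free from above; the funnel's rim is 85 mm to its left. A tall retort stand is behind it to the right.
- media_bottle: Glass bottle with orange cap, 66 mm wide, 138 mm high; origin under its centre. Leave it.
- dish: Petri dish with pale yellow contents, 88 mm wide, 16 mm high, on the worktop to the left; origin under its centre. Leave it.
- catch_dish: Petri dish with red contents, 89 mm wide, 16 mm high, standing on the hopper's base plate under the outlet; origin under its centre. Leave it.

How it is judged:
By the outcome, as a careful person would: the job done as asked, in the order asked, and still so for the second after the job is handed in, with the robot touching nothing.
It also fails if it takes over 58 s, if anything falls off the work surface, if the arm or the gripper's body presses on something with over 40 N, if the wrist force passes 120 N, or if a joint passes its speed limit or range.

## Working session

There is one attempt and no reset: what is moved stays moved. The work goes in short steps, Python scripts to look and compute and a tool call to move; the robot and the scene stay as the last step left them, time stands still between calls to the robot, and variables do not carry over. Pictures are saved under pics/ and viewed, at most 10 in all, crops included, and the job is handed in when it is done.

```bash
ls; mkdir -p pics
```

Run:
```python
from bench import r
import cv2,json,numpy as np
s=r.sense();print({k:np.round(v,2).tolist() for k,v in s.items()})
for n in("scene","top"):
    p=r.snapshot(n);cv2.imwrite(f"pics/{n}0.png",p["pixels"]);print(n,[p[k] for k in("fx","fy","cx","cy")],np.round(p["pose"],3).tolist(),[k for k in p])
```

```text
bench.py
pics
{'time': 0.0, 'joint_pos': [-71.3, 7.52, 85.33, 0.0, 87.26, -4.89], 'qd': [0.01, 0.0, 0.04, 0.05, 0.03, -0.03], 'joint_efforts': [-0.0, -56.94, -50.05, -0.0, 0.01, 0.0], 'tool_pos': [240.0, -549.32, 230.23], 'tcp_rot': [-179.89, -0.01, 23.59], 'ft_force': [0.96, 0.29, 0.1], 'wrist_torque': [0.02, -0.01, 0.03], 'grip_force': 0.0, 'finger_gap': 85.54}
scene [522.54059295558, 522.54059295558, 314.6897849160448, 234.05353458283224] [[0.982, 0.12, -0.149, 438.537], [-0.19, 0.546, -0.816, -576.886], [-0.017, 0.829, 0.559, 603.248], [0.0, 0.0, 0.0, 1.0]] ['pixels', 'fx', 'fy', 'cx', 'cy', 'pose']
top [569.5752732462621, 569.5752732462621, 321.8635394657785, 229.06143666474253] [[0.313, 0.904, -0.292, 241.392], [-0.95, 0.299, -0.092, 69.752], [0.004, 0.306, 0.952, 1181.221], [0.0, 0.0, 0.0, 1.0]] ['pixels', 'fx', 'fy', 'cx', 'cy', 'pose']
```

View pics/scene0.png

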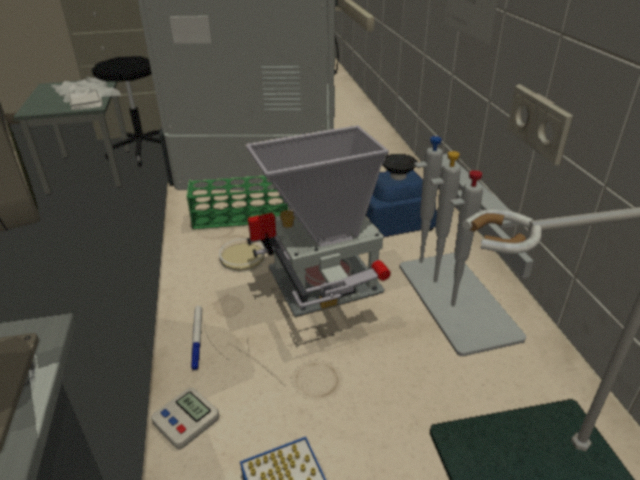

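View pics/top0.png

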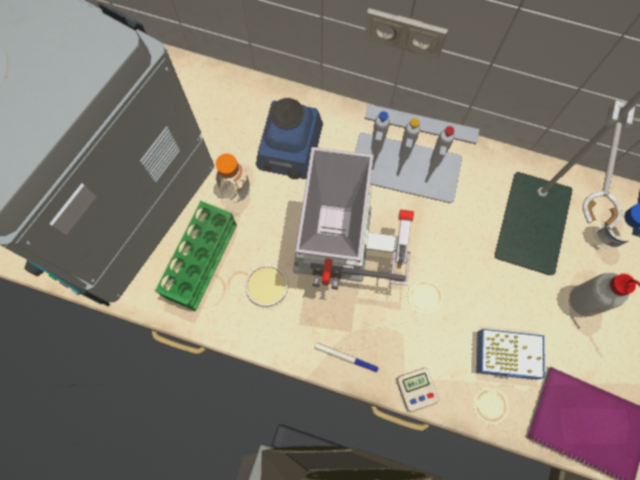

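The scene view shows the hopper with its mouth at about (318,150), the latch knob at (381,271) and the grip at (262,227). In the top view the mouth is at (336,205), the knob at (406,215) and the grip at (327,271). I'll enlarge both.

Run:
```python
import cv2
a=cv2.imread("pics/scene0.png")[115:325,235:405];b=cv2.imread("pics/top0.png")[135:305,280:425]
cv2.imwrite("pics/c1.png",cv2.resize(a,None,fx=2.8,fy=2.8,interpolation=2));cv2.imwrite("pics/c2.png",cv2.resize(b,None,fx=3.5,fy=3.5,interpolation=2))
```

```text
(no output)
```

View pics/c1.png

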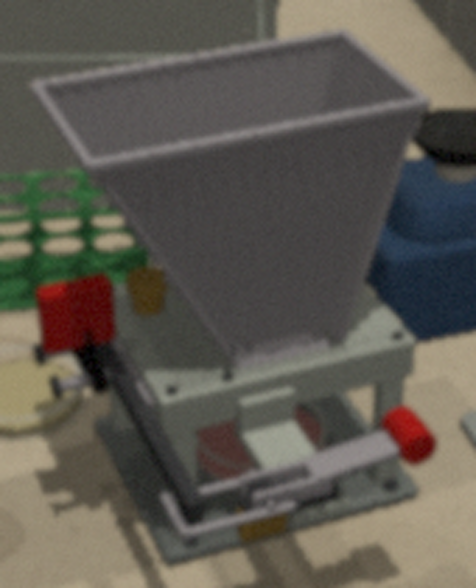

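View pics/c2.png

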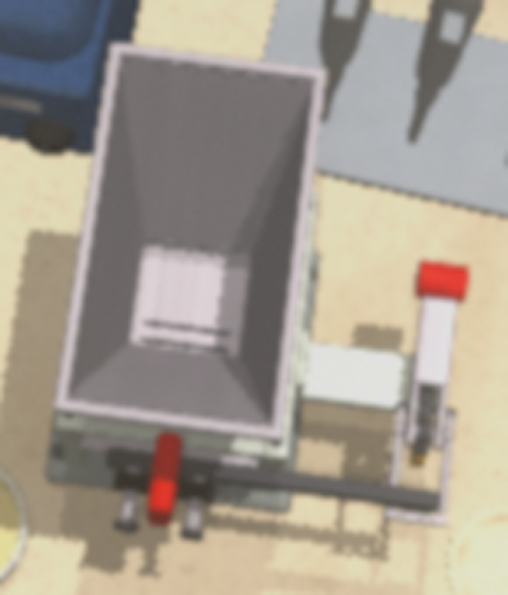

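Both crops are clear. In crop 1 the rim corners are at (95,163), (426,100), (347,34) and (37,84), and the knob is at (409,434). In crop 2 the corners are at (278,432), (62,402), (113,47) and (324,72), and the knob is at (443,281). Next I'll fit the hopper pose to these points.

Create h.py:
```python
import numpy as np
from scipy.optimize import least_squares
from scipy.spatial.transform import Rotation as R
def proj(p,X):
    T=np.array(p["pose"]);c=(np.atleast_2d(X)-T[:3,3])@T[:3,:3]
    return np.c_[p["cx"]+p["fx"]*c[:,0]/-c[:,2],p["cy"]-p["fy"]*c[:,1]/-c[:,2]]
def h2w(q,X):
    return np.atleast_2d(X)@R.from_euler('z',q[2]).as_matrix().T+[q[0],q[1],0]
```

Run:
```python
from h import *; from bench import r
S=r.snapshot("scene");T=r.snapshot("top")
H=np.array([[-115,-55,266],[80,-55,266],[80,55,266],[-115,55,266],[31,-140,112]],float)
a=np.array([[95,163],[426,100],[347,34],[37,84],[409,434]])/2.8+[235,115]
b=np.array([[278,432],[324,72],[113,47],[62,402],[443,281]])/3.5+[280,135]
f=lambda q:np.r_[(proj(S,h2w(q,H))-a).ravel(),(proj(T,h2w(q,H))-b).ravel()]
for y0 in(0,1.5,3,-1.5):
    s=least_squares(f,[450,0,y0]); print(s.cost,s.x,np.degrees(s.x[2]))
    if s.cost<50: q=s.x;print(s.fun.reshape(-1,2).round(1).tolist())
np.save("q.npy",q)
for n,X in dict(knob=[31,-140,112],axis=[-55,-140,100],edge=[-101,0,108],gripin=[-112,0,145],gripout=[-124,0,145]).items():print(n,h2w(q,X).round(1),(proj(S,h2w(q,X))[0]-[235,115])*2.8,(proj(T,h2w(q,X))[0]-[280,135])*3.5)
```

Add to h.py:
```python
q=np.load("q.npy") if __import__("os").path.exists("q.npy") else None
def ray(p,u,v):
    T=np.array(p["pose"]);d=T[:3,:3]@[(u-p["cx"])/p["fx"],-(v-p["cy"])/p["fy"],-1];return T[:3,3],d/np.linalg.norm(d)
def tri(*rs):
    A=sum(np.eye(3)-np.outer(d,d) for o,d in rs);b=sum((np.eye(3)-np.outer(d,d))@o for o,d in rs);return np.linalg.solve(A,b)
def go(s,g,lean=0,back=19):
    """delta (tool axes) bringing grasp point to hopper point g, body leaned out to hopper -x by lean deg"""
    T=R.from_euler('xyz',s["tcp_rot"],degrees=True)
    Rg=R.from_euler('z',q[2])*R.from_euler('y',lean,degrees=True)*R.from_euler('x',180,degrees=True)
    t=h2w(q,g)[0]+Rg.apply([0,0,back])
    return (T.inv()*Rg).as_rotvec(degrees=True).round(1),T.inv().apply(t-np.array(s["tool_pos"])).round(1),t.round(1)
```

Run:
```python
from h import *; from bench import r
S=r.snapshot("scene");T=r.snapshot("top")
print(tri(ray(S,505,232),ray(T,601,207)))
for uv in((543,192),(615,235),(590,295)):
    o,d=ray(T,*uv);print([(o-d*(o[2]-z)/d[2]).round() for z in(0,150)])
s=r.sense()
for g in([31,-140,260],[31,-140,112]):print(go(s,g))
print(R.from_euler('y',35,degrees=True).apply([0,0,-1]))
```

```text
[ 662.0713282  -248.04154438  356.98111881]
[array([ 841., -257.,    0.]), array([ 764., -216.,  150.])]
[array([ 791., -426.,    0.]), array([ 721., -363.,  150.])]
[array([ 642., -398.,    0.]), array([ 591., -338.,  150.])]
(array([-0. ,  0. , 13.1]), array([ 604.6, -359.6,   -9.8]), array([650.2,  21.8, 241. ]))
(array([-0. ,  0. , 13.1]), array([ 604.6, -359.5,  138.2]), array([650.2,  21.8,  93. ]))
[-0.57357644  0.         -0.81915204]
```

Call:
{"fn": "steer_hand", "kwargs": {
  "ticks": [
    [[0,0,0,40,-46,-10,55],[0,0,0,80,-92,-20,55],[0,0,0,120,-138,-30,55],[0,0,0,160,-184,-40,55],[0,0,0,200,-230,-40,55],[0,0,0,240,-277,-40,55],[0,0,0,240,-277,-40,55]]
  ],
  "grip_force": 40
}}

```text
time: 1.18
tool_pos: [350.5, -196.4, 271.7]
tcp_rot: [180.0, -0.1, 24.0]
ft_force: [-0.4, -0.9, 0.5]
finger_gap: 54.9
grip_force: 0.0
```

Call:
{"fn": "steer_hand", "kwargs": {
  "ticks": [
    [[0,0,2,60,-14,0,55],[0,0,4,120,-28,0,55],[0,0,6,180,-42,0,55],[0,0,8,240,-56,0,55],[0,0,10,300,-70,0,55],[0,0,13,360,-83,0,55],[0,0,13,360,-83,0,55]]
  ]
}}

```text
time: 2.05
tool_pos: [647.5, 22.0, 266.9]
tcp_rot: [-179.9, 0.3, 10.7]
ft_force: [-0.8, -0.2, -0.7]
finger_gap: 55.0
grip_force: 0.0
```

```bash
python3 -c "
from h import *
from bench import r
s=r.sense();print(s['joint_pos'],s['finger_gap'])
for z in(160,110):print(go(s,[31,-140,z]))"
```

```text
[-2.60241577e+00  1.45468312e+01  7.35962534e+01  2.70518378e-02
  9.21639788e+01  7.66982565e+01] 54.95036044475157
(array([-0.1,  0.3,  0.2]), array([  3.3,   0.9, 125.9]), array([650.2,  21.8, 141. ]))
(array([-0.1,  0.3,  0.2]), array([  3.5,   1. , 175.9]), array([650.2,  21.8,  91. ]))
```

Descend to just above, and check with the wrist camera.

Call:
{"fn": "steer_hand", "kwargs": {
  "ticks": [
    [[0,0,0,3,1,50,55],[0,0,0,3,1,90,55],[0,0,0,3,1,110,55],[0,0,0,3,1,110,55]]
  ]
}}

```text
time: 2.55
tool_pos: [647.9, 18.9, 160.1]
tcp_rot: [-180.0, 0.2, 10.5]
ft_force: [0.5, 0.5, -0.7]
finger_gap: 55.2
grip_force: 0.0
```

```bash
python3 -c "
from h import *
from bench import r
import cv2
s=r.sense();p=r.snapshot('wrist');S=r.snapshot('scene')
print(go(s,[31,-140,111]))
print(proj(p,h2w(q,[[31,-140,112],[31,-126,112],[31,-154,112]])))
a=cv2.resize(p['pixels'],(480,360));b=cv2.resize(S['pixels'][190:350,280:440],(320,320),interpolation=2)
o=np.zeros((360,800,3),np.uint8);o[:,:480]=a;o[:320,480:]=b;cv2.imwrite('pics/w1.png',o)"
```

```text
(array([-0. ,  0.2,  0.1]), array([ 3. , -2.4, 68.1]), array([650.2,  21.8,  92. ]))
[[312.93311598 268.18967512]
 [288.29413469 268.19155954]
 [337.5719684  268.18779071]]
```

View pics/w1.png

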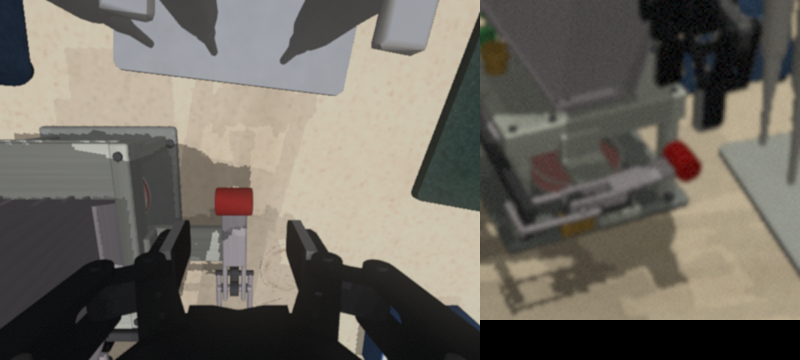

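In the wrist view the knob is at about (312,268) full-scale, matching the prediction, and it sits centred between the fingers. Now I'll descend and pinch it.

Call:
{"fn": "steer_hand", "kwargs": {
  "ticks": [
    [[0,0,0,3,-2,30,50],[0,0,0,3,-2,60,50],[0,0,0,3,-2,69,50],[0,0,0,3,-2,69,15],[0,0,0,3,-2,69,15],[0,0,0,3,-2,69,15],[0,0,0,3,-2,69,15]]
  ],
  "grip_force": 30
}}

```text
time: 3.52
tool_pos: [652.5, 22.9, 94.0]
tcp_rot: [-180.0, -0.1, 10.6]
ft_force: [-2.5, 4.6, 5.3]
finger_gap: 27.1
grip_force: 35.3
```

```bash
python3 -c "
from h import *
from bench import r
s=r.sense()
k=[31,-140,111];
w=R.from_euler('z',q[2]).inv().apply(s['tool_pos']-np.r_[q[:2],0]);print(w)
for a in(.2,.4,.6,.8,1.0,1.1):print(a,-55+87*np.cos(a+.1387)-31,87*np.sin(a+.1387)-12)"
```

```text
[  33.39149706 -139.36483819   94.00940413]
0.2 -3.9426960261359483 16.90672697731233
0.4 -11.32125901151474 32.63278665258008
0.6 -21.677027737709608 46.579477970912485
0.8 -34.59715038512517 58.190790360777115
1.0 -49.56654243561366 67.00381743880519
1.1 -57.63577899101359 70.24640397338581
```

Call:
{"fn": "steer_hand", "kwargs": {
  "ticks": [
    [[0,0,0,-4,0,-17,15],[0,0,0,-11,0,-33,15],[0,0,0,-16,0,-40,15],[0,0,0,-22,0,-47,15],[0,0,0,-35,0,-58,15],[0,0,0,-42,0,-63,15],[0,0,0,-52,0,-68,15],[0,0,0,-54,0,-69,15]]
  ]
}}

```text
time: 4.53
tool_pos: [599.3, 13.1, 162.7]
tcp_rot: [-180.0, -0.2, 10.6]
ft_force: [2.3, 9.3, -1.1]
finger_gap: 27.0
grip_force: 31.4
```

```bash
python3 -c "
from h import *
from bench import r
s=r.sense()
w=R.from_euler('z',q[2]).inv().apply(s['tool_pos']-np.r_[q[:2],0]);print(w)"
```

```text
[ -20.68756741 -139.24208202  162.68877767]
```

Call:
{"fn": "steer_hand", "kwargs": {
  "ticks": [
    [[0,0,0,0,0,0,55],[0,0,0,0,0,0,55],[0,0,0,0,0,0,55],[0,0,0,0,0,0,55],[0,0,0,0,0,0,55],[0,0,0,20,0,-40,55],[0,0,0,20,0,-100,55],[0,0,0,20,0,-140,55]]
  ]
}}

```text
time: 5.52
tool_pos: [618.9, 16.1, 304.5]
tcp_rot: [180.0, -0.2, 10.6]
ft_force: [0.8, 0.2, -0.9]
finger_gap: 55.2
grip_force: 0.0
```

```bash
python3 -c "
from h import *
from bench import r
import cv2
S=r.snapshot('scene');T=r.snapshot('top')
a=cv2.resize(S['pixels'][150:350,225:425],(400,400),interpolation=2);b=cv2.resize(T['pixels'][180:320,270:410],(400,400),interpolation=2)
cv2.imwrite('pics/w2.png',np.hstack([a,b]))
K=h2w(q,[-55+87*np.cos(1.94),-140,100+87*np.sin(1.94)]);print((proj(S,K)-[225,150])*2,(proj(T,K)-[270,180])*400/140+[400,0])
s=r.sense();print(go(s,[-118,0,147],-35))"
```

```text
[[167.24513471 201.76185367]] [[790.03267495 236.86652515]]
(array([ 0.1, 34.4,  0.2]), array([-109.4, -141. ,  175.5]), array([489. , 134.3, 131.4]))
```

View pics/w2.png

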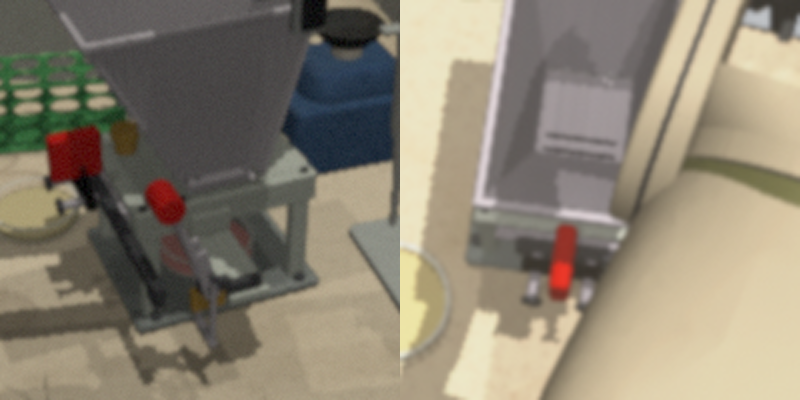

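The latch is open: the knob in the left crop is at (166,202), and the open stop predicts (167,202). Next is a pre-pose in front of the grip, leaned out 35°, going round the funnel mouth.

Call:
{"fn": "steer_hand", "kwargs": {
  "ticks": [
    [[0,8,0,-50,0,0,45],[0,17,0,-100,0,0,45],[0,26,0,-150,0,0,45],[0,34.4,0,-200,0,0,45],[0,34.4,0,-200,-55,20,45],[0,34.4,0,-190,-110,50,45],[0,34.4,0,-181,-140,64,45],[0,34.4,0,-181,-140,64,45]]
  ],
  "grip_force": 70
}}

```text
time: 6.62
tool_pos: [447.3, 137.0, 233.1]
tcp_rot: [179.6, -32.5, 10.8]
ft_force: [0.1, -0.5, 0.6]
finger_gap: 45.1
grip_force: 0.0
```

```bash
python3 -c "
from h import *
from bench import r
import cv2
p=r.snapshot('wrist');S=r.snapshot('scene');cv2.imwrite('pics/w3.png',p['pixels'])
s=r.sense();print(s['joint_pos']);print(go(s,[-118,0,149],-35))
c=np.array([[x,y,z] for x in(-22,22) for y in (-7,7) for z in(122,164)],float)
for gx in(-112,-118,-124):
  X=h2w(q,c+[gx,0,0]);print(gx,proj(p,X).round().tolist(),((proj(S,X)-[235,115])*2.8).round().tolist())"
```

```text
[ 11.00230015 -51.10446572 135.56372104  -0.54326698  63.01444293
  90.38228706]
(array([0.2, 2.5, 0.3]), array([-20.6,   8.7, 106.7]), array([489. , 134.3, 133.4]))
-112 [[339.0, 308.0], [344.0, 301.0], [321.0, 308.0], [322.0, 300.0], [338.0, 252.0], [342.0, 235.0], [321.0, 252.0], [321.0, 235.0]] [[49.0, 358.0], [43.0, 296.0], [42.0, 345.0], [36.0, 284.0], [122.0, 341.0], [118.0, 280.0], [114.0, 329.0], [110.0, 268.0]]
-118 [[339.0, 316.0], [344.0, 310.0], [321.0, 316.0], [322.0, 310.0], [338.0, 259.0], [342.0, 244.0], [321.0, 259.0], [321.0, 243.0]] [[39.0, 360.0], [32.0, 299.0], [33.0, 347.0], [26.0, 286.0], [112.0, 343.0], [108.0, 282.0], [105.0, 331.0], [100.0, 270.0]]
-124 [[339.0, 325.0], [344.0, 320.0], [321.0, 325.0], [322.0, 320.0], [339.0, 267.0], [343.0, 252.0], [321.0, 267.0], [321.0, 252.0]] [[29.0, 362.0], [22.0, 301.0], [23.0, 350.0], [16.0, 289.0], [102.0, 346.0], [97.0, 285.0], [95.0, 333.0], [90.0, 273.0]]
```

View pics/w3.png

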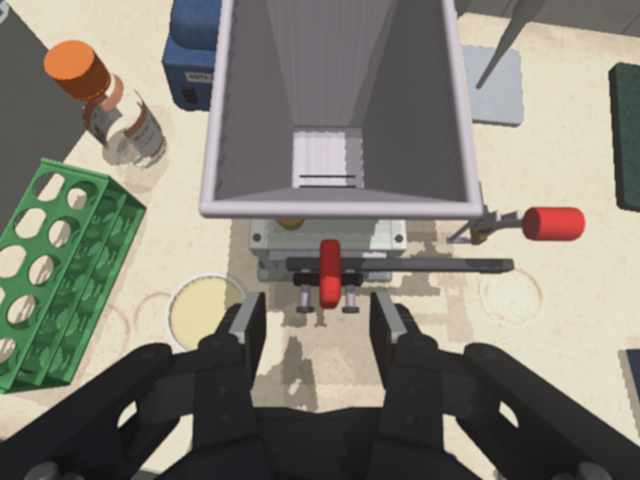

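The wrist view shows the red grip at u 320–341, v 240–309, which is close to fully pushed in (centre about hopper x −113). It is laterally aligned to within 2 mm. Joint 2 is at its lower limit, so I'll fit a planar arm model to choose a lean that can be reached throughout the pull.

Create k.py:
```python
from h import *
D=np.array([[7.471,85.268,87.261,600.0,231.292],[14.5468,73.5963,92.164,np.hypot(647.5,22),266.9],[-51.1045,135.5637,63.0144,np.hypot(447.3,137),233.1]])
def fk(P,j2,j3,j5):
    r0,d1,a2,a3,c,L=P;A,B,C=np.radians([j2,j2+j3,j2+j3+j5])
    return np.array([r0+a2*np.sin(A)+a3*np.sin(B)+c*np.cos(B)+L*np.sin(C),d1+a2*np.cos(A)+a3*np.cos(B)-c*np.sin(B)+L*np.cos(C)])
def fit(D):
    p0=np.array([0,180,400,400,0,260.]);w=np.array([.01,.01,.01,.01,.03,.01])
    return least_squares(lambda P:np.r_[np.concatenate([fk(P,*d[:3])-d[3:] for d in D]),(P-p0)*w],p0).x
def ik(P,t,lean):
    rr=np.hypot(t[0],t[1]);ca=np.cos(q[2]-np.arctan2(t[1],t[0]))
    f=lambda j:np.r_[fk(P,j[0],j[1],180-lean-j[0]-j[1])-[rr,t[2]]]
    s=least_squares(f,[-30,120],x_scale=[10,10]);return s.x.round(1),s.cost.round(2)
```

Run:
```python
from k import *
P=fit(D);print(P.round(1),[(fk(P,*d[:3])-d[3:]).round(1) for d in D])
for lean in(25,30,35):
  for g in([-114,0,149],[-145,0,149],[-176,0,149],[-160,0,200]):
    a=np.radians(lean);t=h2w(q,np.array(g)+19*np.array([np.sin(a),0,-np.cos(a)]))[0];print(lean,g,t.round(),*ik(P,t,lean))
```

```text
[  3.  304.1 389.9 548.4  23.7 409.1] [array([0.3, 0.3]), array([-0.2, -0.5]), array([-0.1,  0.2])]
25 [-114, 0, 149] [490. 135. 132.] [-30.8 132.7] 0.0
25 [-145, 0, 149] [460. 129. 132.] [-37.3 136.5] 0.0
25 [-176, 0, 149] [429. 123. 132.] [-44.3 140.3] 0.0
25 [-160, 0, 200] [445. 126. 183.] [-42.  133.7] 0.0
30 [-114, 0, 149] [492. 135. 133.] [-36.3 137.7] 0.0
30 [-145, 0, 149] [461. 129. 133.] [-43.5 141.5] 0.0
30 [-176, 0, 149] [431. 124. 133.] [-51.5 145.3] 0.0
30 [-160, 0, 200] [446. 126. 184.] [-48.5 138.6] 0.0
35 [-114, 0, 149] [493. 135. 133.] [-42.  142.7] 0.0
35 [-145, 0, 149] [462. 129. 133.] [-50.3 146.7] 0.0
35 [-176, 0, 149] [432. 124. 133.] [-59.6 150.6] 0.0
35 [-160, 0, 200] [448. 127. 184.] [-55.5 143.6] 0.0
```

Run:
```python
from k import *; from bench import r
s=r.sense();P=fit(D);p=r.snapshot('wrist')
T=R.from_euler('xyz',s["tcp_rot"],degrees=True);print("cam in tool",T.inv().apply(np.array(p["pose"])[:3,3]-s["tool_pos"]).round())
for g in([-155,0,230],[-150,0,162],[-125,0,152]):print(go(s,g,-25))
a=np.radians(25)
for g in([-150,0,162],[-187,0,152],[-155,0,230]):print(ik(P,h2w(q,np.array(g)+19*np.array([np.sin(a),0,-np.cos(a)]))[0],25))
```

```text
cam in tool [  69.    0. -141.]
(array([ 0.2, -7.5,  0.3]), array([-11.5,   9.1,  18.4]), array([449.8, 127.1, 212.8]))
(array([ 0.2, -7.5,  0.3]), array([-43.9,   8.7,  78.4]), array([454.7, 128. , 144.8]))
(array([ 0.2, -7.5,  0.3]), array([-28.2,   8.7, 100.3]), array([479.3, 132.5, 134.8]))
(array([-38.9, 136.1]), np.float64(0.0))
(array([-47.1, 141.3]), np.float64(0.0))
(array([-41.3, 130.2]), np.float64(0.0))
```

Call:
{"fn": "steer_hand", "kwargs": {
  "ticks": [
    [[0,-4,0,-12,9,18,40],[0,-7.5,0,-25,9,40,40],[0,-7.5,0,-44,9,70,40],[0,-7.5,0,-44,9,70,40]]
  ]
}}

```text
time: 7.28
tool_pos: [450.4, 123.2, 150.8]
tcp_rot: [179.6, -24.9, 10.4]
ft_force: [0.1, -0.2, -0.2]
finger_gap: 39.5
grip_force: 0.0
```

```bash
python3 -c "
from h import *
from bench import r
s=r.sense();print(s['joint_pos'].round(1) if hasattr(s['joint_pos'],'round') else s['joint_pos']);print(go(s,[-150,0,154],-25),go(s,[-128,0,154],-25))"
```

```text
[  8.7 -39.  135.4   0.4  58.7  88.3]
(array([ 0.4,  0.1, -0.1]), array([-1.3, -4. , 14.8]), array([454.7, 128. , 136.8])) (array([ 0.4,  0.1, -0.1]), array([18.6, -4.1, 24.1]), array([476.3, 132. , 136.8]))
```

Call:
{"fn": "steer_hand", "kwargs": {
  "ticks": [
    [[0,0,0,-1,-4,12,40],[0,0,0,8,-4,18,40],[0,0,0,18,-4,24,40],[0,0,0,18,-4,24,40]]
  ]
}}

```text
time: 7.78
tool_pos: [478.5, 133.6, 141.3]
tcp_rot: [179.6, -25.3, 10.5]
ft_force: [-0.2, -0.8, -0.2]
finger_gap: 40.1
grip_force: 0.0
```

```bash
python3 -c "
from h import *
from bench import r
import cv2
s=r.sense();print(s['joint_pos']);print(go(s,[-128,0,154],-25))
p=r.snapshot('wrist');S=r.snapshot('scene')
a=cv2.resize(p['pixels'],(480,360));b=cv2.resize(S['pixels'][150:310,205:365],(320,320),interpolation=2)
o=np.zeros((360,800,3),np.uint8);o[:,:480]=a;o[:320,480:]=b;cv2.imwrite('pics/w4.png',o)
X=h2w(q,[[x,y,164] for x in(-22-112,22-112) for y in (-7,7)]);print(proj(p,X)*.75)"
```

```text
[ 9.70431903e+00 -3.18856656e+01  1.32280528e+02 -2.77826964e-02
  5.42995670e+01  8.92836484e+01]
(array([ 0.4, -0.3,  0. ]), array([-4.1,  1.2,  3. ]), array([476.3, 132. , 136.8]))
[[254.87505251 267.15831499]
 [226.31388974 267.28304727]
 [253.70771584 178.95710515]
 [226.65030456 179.0140352 ]]
```

View pics/w4.png

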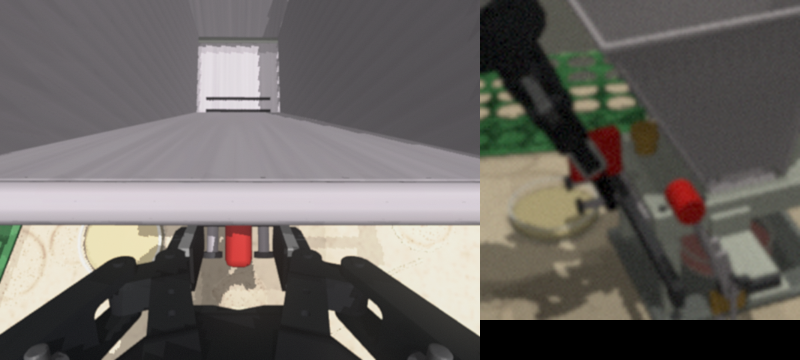

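The grip sits centred between the fingers (u≈239). Its front edge is at v≈267, so it is fully pushed in and about 12 mm of play must be taken up. Closing now.

Call:
{"fn": "steer_hand", "kwargs": {
  "ticks": [
    [[0,0,0,-4,1,3,40],[0,0,0,-4,1,3,5],[0,0,0,-4,1,3,5],[0,0,0,-4,1,3,5],[0,0,0,-4,1,3,5],[0,0,0,-4,1,3,5],[0,0,0,-4,1,3,5]]
  ],
  "grip_force": 70
}}

```text
time: 8.75
tool_pos: [474.8, 132.7, 135.4]
tcp_rot: [179.7, -25.2, 10.5]
ft_force: [-1.9, 5.4, 0.8]
finger_gap: 12.3
grip_force: 69.0
```

```bash
python3 -c "
from h import *
from bench import r
s=r.sense();T=R.from_euler('xyz',s['tcp_rot'],degrees=True)
w=R.from_euler('z',q[2]).inv().apply(s['tool_pos']-np.r_[q[:2],0]);print(w)
d=R.from_euler('z',q[2]).apply([-1,0,0]);print(T.inv().apply(d),s['joint_pos'])"
```

```text
[-121.30604894    0.98853524  135.37524798]
[-0.90502932  0.00169885 -0.4253458 ] [  9.56992758 -32.21268299 133.08321546   0.13998826  53.95548519
  89.06297097]
```

Call:
{"fn": "steer_hand", "kwargs": {
  "ticks": [
    [[0,0,0,-4.5,0,-2.1,5],[0,0,0,-9,0,-4.2,5],[0,0,0,-13,0,-6.1,5],[0,0,0,-18,0,-8.5,5],[0,0,0,-22.6,0,-10.6,5],[0,0,0,-27,0,-12.7,5],[0,0,0,-27,0,-12.7,5]]
  ]
}}

```text
time: 9.62
tool_pos: [445.5, 127.4, 135.4]
tcp_rot: [179.7, -25.2, 10.5]
ft_force: [-0.1, 5.4, -1.7]
finger_gap: 13.0
grip_force: 69.1
```

```bash
python3 -c "
from h import *
from bench import r
s=r.sense()
w=R.from_euler('z',q[2]).inv().apply(s['tool_pos']-np.r_[q[:2],0]);print(w,s['joint_pos'])"
```

```text
[-151.06291165    1.07245678  135.39468959] [  9.48594314 -39.44607066 137.41249519   0.18809978  56.81541474
  88.96894935]
```

```bash
python3 -c "
from h import *
from bench import r
import cv2
p=r.snapshot('wrist');S=r.snapshot('scene');T=r.snapshot('top')
a=cv2.resize(p['pixels'][220:480,160:480],(400,325),interpolation=2);b=cv2.resize(S['pixels'][180:340,205:365],(400,400),interpolation=2)
o=np.zeros((400,800,3),np.uint8);o[:325,:400]=a;o[:,400:]=b;cv2.imwrite('pics/w5.png',o)
for op in(0,18,30):
  X=h2w(q,[[-101-op,-45,115],[-101-op,-100,115],[-85,-49,108]]);print(op,((proj(S,X)-[205,180])*2.5+[400,0]).round().tolist(),((proj(p,X)-[160,220])*1.25).round().tolist())"
```

```text
0 [[586.0, 186.0], [615.0, 236.0], [613.0, 193.0]] [[307.0, -11.0], [439.0, -11.0], [310.0, -42.0]]
18 [[559.0, 193.0], [587.0, 243.0], [613.0, 193.0]] [[309.0, 32.0], [443.0, 31.0], [310.0, -42.0]]
30 [[541.0, 197.0], [567.0, 248.0], [613.0, 193.0]] [[310.0, 61.0], [445.0, 61.0], [310.0, -42.0]]
```

View pics/w5.png

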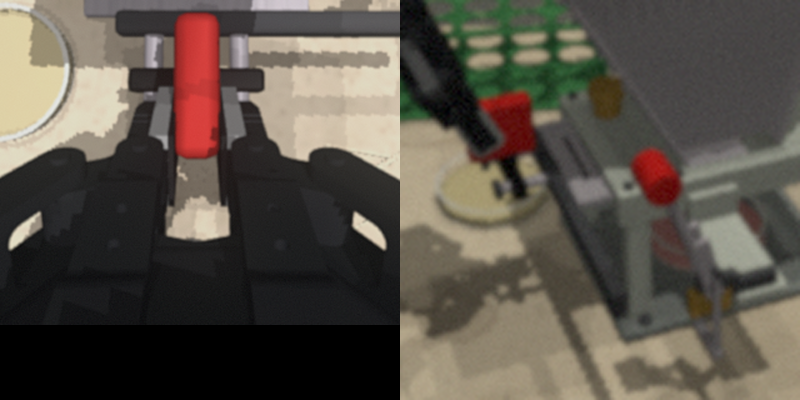

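The wrist crop shows the crosshead's front edge at v≈35, which means the gate is about 18–20 mm open and the play is taken up. I'll pull another 29 mm.

Call:
{"fn": "steer_hand", "kwargs": {
  "ticks": [
    [[0,0,0,-4.5,0,-2.1,5],[0,0,0,-9,0,-4.2,5],[0,0,0,-13,0,-6.1,5],[0,0,0,-18,0,-8.5,5],[0,0,0,-22.6,0,-10.6,5],[0,0,0,-26.2,0,-12.3,5],[0,0,0,-26.2,0,-12.3,5]]
  ]
}}

```text
time: 10.65
tool_pos: [417.2, 122.2, 135.4]
tcp_rot: [179.7, -25.2, 10.5]
ft_force: [0.8, 6.7, -2.0]
finger_gap: 12.3
grip_force: 69.5
```

```bash
python3 -c "
from h import *
from bench import r
import cv2
s=r.sense()
w=R.from_euler('z',q[2]).inv().apply(s['tool_pos']-np.r_[q[:2],0]);print(w,s['joint_pos'])
p=r.snapshot('wrist');S=r.snapshot('scene')
a=cv2.resize(p['pixels'][150:350,200:460],(520,400),interpolation=2);b=cv2.resize(S['pixels'][200:285,245:305],(280,400),interpolation=2)
cv2.imwrite('pics/w6.png',np.hstack([a,b]))
for op in(40,48,50):
  X=h2w(q,[[-101-op,-40,115],[-85,-40,108],[-85,-40,116],[-85-(op-50),-40,108]]);print(op,((proj(p,X)-[200,150])*2).round().tolist())"
```

```text
[-179.90601502    1.14778752  135.41142027] [  9.38702582 -47.28461384 141.60126424   0.23792173  60.45131852
  88.86673296]
40 [[393.0, 164.0], [380.0, -27.0], [386.0, -41.0], [379.0, -60.0]]
48 [[395.0, 195.0], [380.0, -27.0], [386.0, -41.0], [380.0, -33.0]]
50 [[395.0, 203.0], [380.0, -27.0], [386.0, -41.0], [380.0, -27.0]]
```

View pics/w6.png

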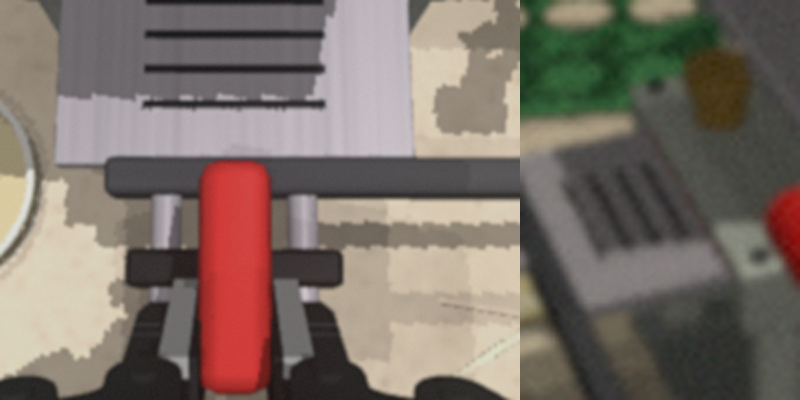

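The crop shows black gate lines at v≈0, 34, 69 and 104 and the bar's front edge at v≈197, so the gate is about 48.5 mm open. I'll check the red line numerically in the wrist image.

Run:
```python
from h import *; from bench import r
p=r.snapshot('wrist');I=np.mean([r.snapshot('wrist')['pixels'].astype(float) for _ in range(4)],0)
m=I[:,275:300].mean(1)
for v in range(95,206):print(v,m[v].astype(int).tolist(),end=' | ' if v%4 else '\n')
X=lambda op:proj(p,h2w(q,[[-85,20,108],[-85,20,116],[-101-op,20,115]])).round(1).tolist()
print(X(48),X(50))
S=r.snapshot('scene');J=np.mean([r.snapshot('scene')['pixels'].astype(float) for _ in range(6)],0)
red=(J[...,2]-J[...,:2].max(2))
for y in (-40,-20,0,20,40):
  a=proj(S,h2w(q,[[x,y,111] for x in np.arange(-100,-74,2)]));print(y,[int(red[int(round(v)),int(round(u))]) for u,v in a])
```

```text
95 [89, 95, 96] | 96 [91, 97, 97]
97 [93, 98, 99] | 98 [96, 100, 100] | 99 [97, 101, 101] | 100 [97, 101, 101]
101 [97, 102, 101] | 102 [97, 101, 100] | 103 [97, 101, 100] | 104 [97, 101, 100]
105 [97, 101, 101] | 106 [98, 102, 101] | 107 [100, 105, 104] | 108 [104, 109, 108]
109 [107, 111, 110] | 110 [107, 112, 111] | 111 [107, 112, 111] | 112 [107, 111, 110]
113 [106, 111, 110] | 114 [107, 111, 110] | 115 [108, 112, 111] | 116 [107, 112, 111]
117 [106, 111, 110] | 118 [105, 110, 109] | 119 [106, 111, 110] | 120 [108, 112, 112]
121 [109, 114, 113] | 122 [111, 116, 115] | 123 [111, 117, 116] | 124 [112, 117, 116]
125 [113, 117, 117] | 126 [112, 117, 116] | 127 [112, 117, 116] | 128 [112, 117, 116]
129 [111, 116, 115] | 130 [104, 109, 108] | 131 [92, 95, 95] | 132 [79, 83, 82]
133 [74, 77, 77] | 134 [69, 72, 80] | 135 [57, 60, 89] | 136 [59, 59, 99]
137 [84, 82, 102] | 138 [103, 99, 105] | 139 [107, 104, 107] | 140 [107, 103, 107]
141 [107, 103, 107] | 142 [107, 103, 107] | 143 [107, 103, 107] | 144 [107, 103, 108]
145 [107, 104, 108] | 146 [107, 103, 107] | 147 [94, 91, 95] | 148 [62
[... 809 characters left out ...]
 105, 110]
189 [109, 105, 110] | 190 [108, 105, 109] | 191 [109, 105, 109] | 192 [109, 105, 109]
193 [109, 105, 109] | 194 [109, 105, 109] | 195 [108, 104, 109] | 196 [109, 105, 111]
197 [117, 113, 118] | 198 [128, 123, 129] | 199 [119, 115, 120] | 200 [78, 75, 79]
201 [41, 40, 43] | 202 [53, 51, 54] | 203 [103, 100, 104] | 204 [152, 147, 153]
205 [173, 167, 174] | [[282.6, 136.6], [281.2, 129.6], [279.7, 247.8]] [[282.6, 136.6], [281.2, 129.6], [279.6, 251.7]]
-40 [5, 5, 5, 5, 4, 6, 7, 2, -1, -1, -2, -2, -2]
-20 [3, 3, 2, 1, 1, 3, 6, 4, 0, -1, -1, -1, -1]
0 [3, 2, 1, 2, 2, 3, 5, 6, 0, -1, -1, -1, -1]
20 [3, 3, 2, 2, 3, 4, 4, 3, 0, -1, -2, -2, -1]
40 [5, 5, 3, 5, 4, 4, 3, 2, 0, -1, -1, 0, 0]
```

Run:
```python
from h import *; from bench import r
p=r.snapshot('wrist')
v=np.array([149.7,166.6,183.8,201.3]);k=np.array([40,30,20,10])
def pr(op,z,dx=0): return proj(p,h2w(q,np.c_[-85-(op-k)+dx,0*k+20,0*k+z]))[:,1]
for dv in(0,.9):
  s=least_squares(lambda a:pr(*a)+dv-v,[48,108]);print(dv,s.x,s.fun.round(2))
  for z in(104,106,108,110):
    s=least_squares(lambda a:pr(a[0],z)+dv-v,[48]);print(z,s.x,s.fun.round(2), 'edge v',proj(p,h2w(q,[[-85,20,z]]))[0,1]+dv,'red',proj(p,h2w(q,[[-85-(s.x[0]-50),20,z]]))[0,1]+dv)
```

```text
0 [ 46.737099   105.78261143] [-0.01  0.01  0.01 -0.01]
104 [46.06630068] [ 0.24  0.1  -0.07 -0.25] edge v 139.9010906290677 red 133.4460620244339
106 [46.81889869] [-0.04 -0.    0.02  0.02] edge v 138.2713609070537 red 133.00074034378102
108 [47.57142538] [-0.32 -0.1   0.1   0.3 ] edge v 136.6090098114391 red 132.54585352174846
110 [48.32387839] [-0.61 -0.2   0.19  0.59] edge v 134.91304799538437 red 132.08109005951073
0.9 [ 46.2752194  105.94447357] [-0.01  0.01  0.01 -0.01]
104 [45.53806642] [ 0.26  0.1  -0.08 -0.27] edge v 140.80109062906772 red 133.48235937327996
106 [46.29626858] [-0.02  0.01  0.01  0.  ] edge v 139.1713609070537 red 133.03742168728465
108 [47.05439946] [-0.3  -0.09  0.09  0.28] edge v 137.5090098114391 red 132.5829270921372
110 [47.81245671] [-0.58 -0.2   0.18  0.56] edge v 135.81304799538438 red 132.11856437061098
```

Call:
{"fn": "steer_hand", "kwargs": {
  "ticks": [
    [[0,0,0,-0.9,0,-0.4,5],[0,0,0,-1.8,0,-0.85,5],[0,0,0,-1.8,0,-0.85,5]]
  ]
}}

```text
time: 11.78
tool_pos: [415.5, 121.9, 135.4]
tcp_rot: [179.7, -25.3, 10.5]
ft_force: [4.8, 6.6, -4.6]
finger_gap: 12.8
grip_force: 69.0
```

Create m.py:
```python
from h import *; from bench import r
s=r.sense();w=R.from_euler('z',q[2]).inv().apply(s['tool_pos']-np.r_[q[:2],0]);print(w,s['joint_pos'][1:3])
p=r.snapshot('wrist');I=np.mean([r.snapshot('wrist')['pixels'].astype(float) for _ in range(4)],0)
m=I[:,275:300].mean(1);g=m.mean(1);rd=m[:,2]-m[:,:2].mean(1)
print('red',[(v,int(rd[v]),int(g[v])) for v in range(126,146)])
d=np.clip(90-g,0,None);v=[]
c=np.arange(len(g))
for a,b in((144,159),(159,176),(176,194),(194,210)):
    seg=slice(a,b);v.append((c[seg]*d[seg]).sum()/d[seg].sum())
print('lines',np.round(v,2))
k=np.array([40,30,20,10])
s=least_squares(lambda a:proj(p,h2w(q,np.c_[-85-(a[0]-k),0*k+20,0*k+a[1]]))[:,1]+.6-v,[48,106]);print(s.x,'edge',proj(p,h2w(q,[[-85,20,s.x[1]]]))[0,1]+.6)
b=I[:,400:440].mean(1).mean(1);print('bar',[(v,int(b[v])) for v in range(222,262)])
for op in(46,48,50):print(op,proj(p,h2w(q,[[-101-op,-40,z] for z in(115,101)]))[:,1])
```

```bash
python3 m.py
```

```text
[-181.61594397    1.16436415  135.40094313] [-47.81504902 141.87557355]
red [(126, 1, 114), (127, 1, 109), (128, 1, 98), (129, 0, 84), (130, 0, 77), (131, 2, 76), (132, 23, 74), (133, 61, 67), (134, 83, 61), (135, 79, 62), (136, 51, 74), (137, 18, 92), (138, 3, 103), (139, 1, 106), (140, 2, 106), (141, 2, 106), (142, 2, 106), (143, 2, 106), (144, 2, 106), (145, 2, 106)]
lines [149.79 166.65 183.85 201.4 ]
[ 48.18272426 106.08560223] edge 136.1189352702508
bar [(222, 187), (223, 187), (224, 186), (225, 186), (226, 183), (227, 166), (228, 123), (229, 83), (230, 75), (231, 79), (232, 81), (233, 81), (234, 81), (235, 81), (236, 82), (237, 82), (238, 81), (239, 81), (240, 80), (241, 79), (242, 78), (243, 77), (244, 74), (245, 68), (246, 58), (247, 48), (248, 66), (249, 127), (250, 183), (251, 200), (252, 199), (253, 198), (254, 198), (255, 199), (256, 198), (257, 198), (258, 197), (259, 196), (260, 188), (261, 167)]
46 [240.46027306 245.01894168]
48 [244.30827896 248.60111483]
50 [248.17021291 252.19533079]
```

Call:
{"fn": "steer_hand", "kwargs": {
  "ticks": [
    [[0,0,0,-0.8,0,-0.4,5],[0,0,0,-1.6,0,-0.75,5],[0,0,0,-1.6,0,-0.75,5]]
  ]
}}

```text
time: 12.4
tool_pos: [413.8, 121.6, 135.4]
tcp_rot: [179.7, -25.3, 10.5]
ft_force: [6.3, 6.9, -5.7]
finger_gap: 12.8
grip_force: 68.9
```

```bash
python3 m.py
```

```text
[-183.35273506    1.15577081  135.42515667] [-48.32750309 142.12925215]
red [(126, 1, 84), (127, 0, 77), (128, 2, 76), (129, 20, 74), (130, 55, 68), (131, 79, 62), (132, 84, 61), (133, 84, 62), (134, 85, 61), (135, 78, 63), (136, 50, 74), (137, 18, 91), (138, 3, 103), (139, 1, 106), (140, 2, 106), (141, 2, 105), (142, 2, 105), (143, 2, 105), (144, 2, 106), (145, 2, 106)]
lines [149.79 166.65 183.85 201.43]
[ 49.95972001 106.1653887 ] edge 133.17009659139322
bar [(222, 186), (223, 185), (224, 185), (225, 185), (226, 183), (227, 166), (228, 123), (229, 83), (230, 75), (231, 79), (232, 81), (233, 81), (234, 81), (235, 81), (236, 82), (237, 82), (238, 82), (239, 81), (240, 80), (241, 79), (242, 78), (243, 76), (244, 74), (245, 68), (246, 58), (247, 48), (248, 66), (249, 128), (250, 183), (251, 200), (252, 199), (253, 199), (254, 198), (255, 198), (256, 198), (257, 197), (258, 196), (259, 193), (260, 185), (261, 166)]
46 [237.11404546 241.90423013]
48 [240.94989769 245.47589467]
50 [244.79961579 249.05955232]
```

The gate is at 50.0 mm and the red line is at the frame edge. Releasing and retreating straight up.

Call:
{"fn": "steer_hand", "kwargs": {
  "ticks": [
    [[0,0,0,0,0,0,25],[0,0,0,0,0,0,40],[0,0,0,0,0,0,40],[0,0,0,10,0,-20,40],[0,0,0,20,0,-42,40],[0,0,0,30,0,-63,40],[0,0,0,35,0,-75,40],[0,0,0,35,0,-75,40]]
  ]
}}

```text
time: 13.65
tool_pos: [413.7, 121.2, 219.1]
tcp_rot: [179.6, -25.3, 10.5]
ft_force: [0.1, 0.0, -0.1]
finger_gap: 40.2
grip_force: 0.0
```

Run:
```python
from h import *; from bench import r
s=r.sense();print(s['joint_pos'],R.from_euler('z',q[2]).inv().apply(s['tool_pos']-np.r_[q[:2],0]))
p=r.snapshot('wrist');I=p['pixels'].astype(float)
X=proj(p,h2w(q,[[-85-(50-k),20,106.1] for k in(50,40,30,20,10)]));print(X.round(1).tolist())
u=int(X[:,0].mean());m=I[:,u-8:u+8].mean(1);g=m.mean(1);rd=m[:,2]-m[:,:2].mean(1)
a=int(X[0,1])
print([(v,int(g[v]),int(rd[v])) for v in range(max(0,a-15),int(X[-1,1])+12)])
```

```text
[ 9.43634716e+00 -5.04423204e+01  1.34520062e+02  9.44509168e-02
  7.06429612e+01  8.89814853e+01] [-183.45730511    0.83400455  219.12591197]
[[291.9, 183.0], [291.8, 195.0], [291.7, 207.2], [291.6, 219.5], [291.5, 232.0]]
[(167, 107, 1), (168, 108, 1), (169, 108, 1), (170, 108, 1), (171, 108, 1), (172, 110, 1), (173, 112, 1), (174, 113, 1), (175, 114, 1), (176, 114, 1), (177, 114, 1), (178, 112, 1), (179, 103, 0), (180, 85, 1), (181, 74, 20), (182, 67, 55), (183, 62, 79), (184, 62, 82), (185, 67, 70), (186, 82, 38), (187, 99, 9), (188, 105, 1), (189, 105, 2), (190, 104, 2), (191, 104, 2), (192, 105, 2), (193, 101, 2), (194, 87, 2), (195, 58, 2), (196, 48, 1), (197, 72, 2), (198, 98, 2), (199, 105, 2), (200, 105, 2), (201, 104, 2), (202, 104, 2), (203, 104, 2), (204, 105, 2), (205, 104, 2), (206, 92, 2), (207, 63, 2), (208, 46, 2), (209, 71, 2), (210, 97, 2), (211, 106, 2), (212, 105, 2), (213, 105, 2), (214, 105, 2), (215, 105, 2), (216, 106, 2), (217, 105, 2), (218, 95, 2), (219, 69, 2), (220, 47, 2), (221, 58, 2), (222, 85, 2), (223, 101, 2), (224, 107, 2), (225, 118, 3), (226, 140, 3), (227, 160, 4), (228, 171, 4), (229, 173, 4), (230, 167, 4), (231, 139, 3), (232, 89, 2), (233, 70, 2), (234, 115, 3), (235, 159, 4), (236, 174, 4), (237, 175, 4), (238, 175, 4), (239, 175, 4), (240, 175, 4), (241, 175, 4), (242, 175, 4)]
```

```bash
python3 -c "
from bench import r
print(r.hand_in())"
```

```text
the job is handed in; nothing more can be done
None
```

The job is handed in at about 14 s of robot time. The latch is over on its open stop with the bail off, the gate measures 50 mm open with its red line at the frame's front edge, and the gripper has let go and is clear.

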